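# Tap the antenna connector sled home against its hidden stop

### The job

Take the orange tapper from its cradle and, with its white head, gently nudge the connector sled along its slide, a little at a time, until its steel nose bears against the sprung stop hidden inside the grey hood; feel for the stop, do not ram it, and leave the sled lightly pressing on it. Then lay the tapper back in its cradle. Do not touch the sled or its connectors with the gripper, and leave the other things on the bench alone.

Things in the scene. Friction and masses are not known exactly. Their poses are not given: they have to be found in the camera images.
- tapper: Tapping bar, 0.15 kg. Origin on its axis at the middle of the orange square handle (16 x 16 mm section, 104 mm long along its x), the place to grip. Its x axis points to the white head (26 mm diameter), whose flat striking face is 95 mm ahead of the origin; the black butt (20 mm diameter) ends 72 mm behind it. In the cradle its axis is level, 50 mm above the table.
- cradle: Fixed black cradle, origin on the table under its middle, x along the tapper. Two forks 10 mm thick stand 42 mm either side of the origin along x; the fingers go between them (74 mm clear). Fork floor 42 mm high, slot 22 mm wide, flared above to 60 mm high. The handle lies in both slots, tapper origin 50 mm above the cradle's, x the same way as the cradle's x.
- sled: Loose white block (0.35 to 0.65 kg), 80 mm long (x) x 60 wide (y) x 44 high, with a disc and four red-capped connectors on top (82 mm over all). Origin at the middle of the block's underside, 8 mm above the table. A steel nose 30 mm wide, 24 high sticks out to +x. Sliding friction on the bed resists with about 1.5 to 5 N, differing from run to run, and holds it where it is left.
- sled_push (a point): Where to nudge the sled: middle of its flat upright rear face, 40 mm behind (-x) and 33 mm above the sled's origin.
- sled_nose (a point): Middle of the end of the sled's nose, 130 mm ahead (+x) and 30 mm above the sled's origin.
- bed: Fixed aluminium slide bed, 310 mm long, 90 mm wide, running surface 8 mm above the table. Origin on the table on the slide's centre line; the sled slides along the bed's +x, towards the hood, between two dark guide rails (14 mm high, 63 mm apart, from 95 mm behind the origin forwards).
- hood: Fixed grey steel hood over the far end of the slide, 116 mm wide, 94 deep, 76 high, closed but for a slot in front (46 mm wide, from the bed up to 57 mm) that faces the sled. Origin on the table in the middle of this mouth, 100 mm ahead of the bed's origin; x points into the hood. The sled's nose goes in freely; the block stays outside.
- hood_mouth (a point): Middle of the hood's mouth, 38 mm above the table. The stop behind it cannot be seen: a pad 25 to 65 mm inside, set differently every time, on a spring of about 1.5 N per mm that bottoms after 5 mm. It pushes back on the sled; when the tapper leaves, the sled may spring back a mm or two until friction holds the pad's push.
- caps_tray: Fixed blue tray of red caps, 130 x 90 x 30 mm, origin under its middle; it may change sides with the cradle. An obstacle only.
- sealant_jar: Bystander: amber jar, 52 mm diameter, 60 mm high, origin under its centre.
- wipe_bottle: Bystander: white bottle, 56 mm diameter, 130 mm high, origin under its centre.
- driver: Bystander: screwdriver with yellow handle lying on the bench, origin underneath it.
- connector_a: Bystander: spare capped connector, blue, 26 mm square foot, 41 mm high, origin under its centre.
- connector_b: Bystander: spare capped connector, black, 26 mm square foot, 41 mm high, origin under its centre.
- gauge_block: Bystander: steel block 50 x 20 x 30 mm, origin under its centre.
- pin_cup: Bystander: aluminium cup, 60 mm diameter, 50 mm high, origin under its centre.
Not all that is in view belongs to the job. Several things look just like the cradle: the one meant starts nearest to the robot's base. What is shaped like the hood but brown is not meant.

How it is judged:
On the way, in this order (a step that is already met when the one before it is completed fails the run):
1. the tapper is lifted clear of its cradle (z of tapper in the frame of cradle above 0.068 m), for 0.1 s.
2. the sled's nose bears on the hidden stop (at least 0.3 N) (contact force between sled and hood above 0.3 N), for 0.3 s.
At the end, for the whole second after the job is handed in: The sled lies flat and at rest in its slide with its nose still pressing on the stop in the hood (at least 0.3 N), and the tapper lies at rest in both slots of its cradle, head the right way, within 20 mm of the middle lengthwise and 7 mm sideways (contact force between sled and hood above 0.3 N and y of sled in the frame of bed between -0.004 and 0.004 m and angle between the x axis of sled and the x axis of bed, either way round below 0.05 rad and angle between sled's own z axis and vertical below 0.05 rad and linear speed of each of sled, tapper below 0.01 m/s and x of tapper in the frame of cradle between -0.02 and 0.02 m and y of tapper in the frame of cradle between -0.007 and 0.007 m and z of tapper in the frame of cradle between 0.044 and 0.057 m and angle between the x axis of tapper and the x axis of cradle, either way round below 0.15 rad); the robot touches nothing.
It fails at once if the sled is rammed: more than 10 N on the stop or hood (contact force between sled and hood above 10 N).
It fails at once if the tapper strikes or pushes the sled with more than 20 N (contact force between tapper and sled above 20 N).
It fails at once if the sled is shoved fast (over 0.2 m/s) (linear speed of sled above 0.2 m/s).
It fails at once if the gripper or arm touches the sled (contact force between any of the arm, the fingers and sled above 0.5 N).
It fails at once if a bystander is moved more than 15 mm (distance of any of sealant_jar, wipe_bottle, driver, connector_a, connector_b, gauge_block, pin_cup from where it was at the start of the episode above 0.015 m).
It also fails if it takes over 72 s, if anything falls off the work surface, if the arm or the gripper's body presses on something with over 40 N, if the wrist force passes 120 N, or if a joint passes its speed limit or range.

### The arm

A 6-joint arm with a two-finger parallel gripper is mounted at the origin on the work surface. World frame = base frame: x ahead of the robot, y to its left, z up, the work surface at z = 0. Lengths are in m, angles in rad, forces in N, time in s.
With the tool pointing down it reaches from about 0.4 to 0.825 m from the base axis. Payload 7 kg.
Tool frame: the origin (TCP) lies between the finger pads; the fingertips stand arm.nose_length ahead of it and the grasp point (between the pads) is the TCP (arm.nose_length is the distance from the TCP to the fingertips, in m); x points along the fingers, z is the direction in which the jaws open and shut, and the axes are right-handed (so a half turn about x gives the same grasp; the last joint's range is limited). The gripper opens to 88 mm and grips with 3 to 60 N. Pads are 19 mm wide; open, the fingers measure 130 mm over their backs; the gripper's body (78 mm by 193 mm) begins 47 mm behind the grasp point.
Start: joints at [1.457, 0.359, 0.012, 0, -1.224, -0.288], TCP at [0.264, 0.621, 0.246] pointing down, gripper open.
Joint ranges: [-3.07, 3.07], [-1.43, 2.12], [-1.02, 1.25], [-3.03, 1.67], [-3.05, -0], [-3.03, 3.03]. Speed limits (rad/s): [2.39, 2.39, 3.01, 3.14, 3.14, 3.14].

### API

Orientations are given as [roll, pitch, yaw] about the fixed x, y, z axes, in that order (R = Rz(yaw) Ry(pitch) Rx(roll)).
In Python, from station import arm, viewer, spotter gives the robot as it stands.
- The arm moves only by the shell command python3 -m handwheel 'ROWS' [FORCE]. ROWS is a JSON object of lists of equal length, an entry for each row: "gripper": the gripper command: -1 is shut, 1 is fully open, values between are in proportion; "travel": the shift along the world's x, y, z each as a share of 500 mm, from -1 to 1, a list of three; "spin": the turn about the world's z as a share of 45 degrees, from -1 to 1. A call has 1 to 20 rows; each row is the pose to reach, as a shift and turn from the pose commanded when the call began; what a row does not reach only later rows make up. A row lasts 1/10 s, in which the tool goes at most 50 mm and 8.59 degrees, less where a joint would pass 70% of its speed; a pose out of reach is approached as far as the arm can. A call with a number of a shift or a turn outside -1 to 1 is refused whole. A call with a gripper value outside its range is refused whole. The fingers move at their own pace and stop on an object; FORCE is the grip in N (left out, the last holds). Time passes only in rows, so rows that repeat a pose let the fingers close. It gives the time, the measured TCP pose, the force and the opening at its end, in the units of the state.
- arm.get_state(): the state, without advancing time (a new reading comes with each control period).
- viewer.grab_frame(name): name is "scene" or "top" or "wrist"; returns a dict with "pixels" (384x512x3 uint8, blue, green, red), "fx", "fy", "cx", "cy" (pixels), "eye" and "attitude" of the camera in the world. Camera axes: x right, y down, z forward; pixel columns grow to the right and rows downward; lengths in m; the calibration is good to about 2 mm. A picture is of the moment at which its call begins. There is no depth.
- arm.job_done(): hands the job in, once; it reports no verdict.
Trained networks look in the newest picture that a camera, given by its name, has taken for a name from the list of things; names that differ only in an ending like _2 or _b are one class to them, and where a whole thing is asked for, a point or a joint stands for the part that bears it (a point fixed in the world has none). Each returns a list of dicts, best first, with "conf" (0 to 1); they miss things now and then, are a little off and sometimes report something else, mostly with a low value. They report only what shows in the picture. A call takes as long as a camera call. They do not tell look-alikes from the thing itself.
- spotter.spot_in(camera, label): "rect" ([left, top, right, bottom] in pixels, round what is visible of it).
- spotter.tip_of(camera, label): "at" ([column, row] in pixels: a listed point, or the origin of a listed thing).
The state is a dict: "t": time; "q": joint angles; "qd": joint speeds; "joint_efforts": joint torques, N m; "eef_pos": TCP position; "ee_rot": TCP orientation; "force": force on the tool from outside, world axes, zero at the start; "moment": the same for the moment, N m; "width": finger opening in m.
Only numpy, scipy, OpenCV 4.12 (cv2) and the standard library are available. Lean on these libraries where they do the work, as an engineer would, in place of code of your own. Each camera call takes 0.05 s, during which the arm holds its last target.

## Working session

There is one attempt and no reset: what is moved stays moved. The work goes in short steps, Python scripts to look and compute and a shell command to move; the robot and the scene stay as the last step left them, time stands still between calls to the robot, and variables do not carry over. Pictures are saved under pics/ and viewed, and the job is handed in when it is done.

```bash
ls; mkdir -p pics
python3 - <<'E'
from station import arm, viewer, spotter
import cv2,numpy as np
print(arm.get_state(), arm.nose_length)
for n in ("scene","top"):
    f=viewer.grab_frame(n); cv2.imwrite(f"pics/{n}0.png",f["pixels"]); print(n,f["fx"],f["cx"],f["cy"],f["eye"],f["attitude"])
E
```

```text
pics
{'t': 0.0, 'q': array([ 1.45709171e+00,  3.59372685e-01,  1.10870248e-02, -3.31728033e-04,
       -1.22410639e+00, -2.88070178e-01]), 'qd': array([-0.00024805, -0.00033427,  0.00095947,  0.00068819,  0.00138464,
        0.00133342]), 'joint_efforts': array([ 1.37873467e-04, -5.82716703e+01,  2.93067563e+01,  6.99720472e+00,
        7.19439398e-03, -1.55749526e-04]), 'eef_pos': array([0.26382975, 0.6208202 , 0.24464743]), 'ee_rot': array([ 0.09509935,  1.56917041, -1.87758475]), 'force': array([-0.03589805,  0.7066917 , -0.39894614]), 'moment': array([-0.07255816, -0.04657666,  0.01751058]), 'width': 0.08750015536194569} 0.019
scene 391.37799172368267 248.89026912858347 191.88669655699928 [ 1.107453   -0.44024792  0.86805677] [-2.39903811 -0.00500613  0.89712108]
top 347.87914989204853 257.978638373106 191.09650000577284 [0.31806367 0.01531643 1.08271198] [-2.92238506e+00 -1.54846060e-03 -1.57270981e+00]
```

View pics/scene0.png

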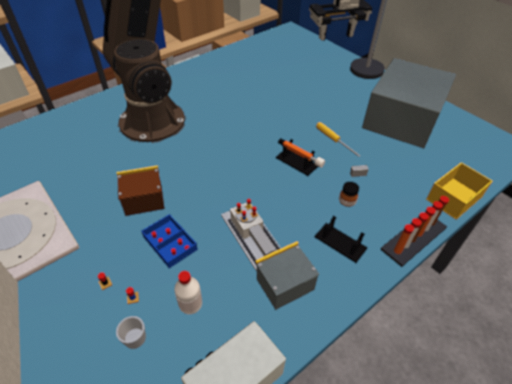

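View pics/top0.png

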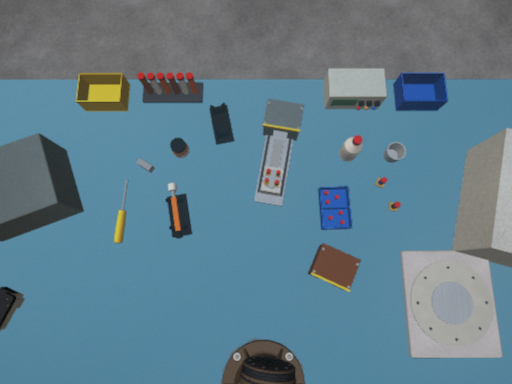

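The top view shows the tapper in a cradle at about (177,212). An empty look-alike cradle is at (221,123), the sled at (271,178), the grey hood at (283,115) and a brown hood at (335,267). Next I'll measure.

```bash
cat > h.py <<'E'
from station import arm, viewer, spotter
import cv2,numpy as np
from scipy.spatial.transform import Rotation as R
def grab(n,name=None):
    f=viewer.grab_frame(n)
    if name: cv2.imwrite(name,f["pixels"])
    return f
def ray(f,uv):
    d=np.array([(uv[0]-f["cx"])/f["fx"],(uv[1]-f["cy"])/f["fy"],1.])
    return np.array(f["eye"]),R.from_euler('xyz',f["attitude"]).as_matrix()@d
def at_z(f,uv,z):
    e,d=ray(f,uv); return e+d*(z-e[2])/d[2]
def proj(f,p):
    c=R.from_euler('xyz',f["attitude"]).as_matrix().T@(np.array(p)-f["eye"])
    return np.array([f["fx"]*c[0]/c[2]+f["cx"],f["fy"]*c[1]/c[2]+f["cy"]])
def tri(f1,u1,f2,u2):
    e1,d1=ray(f1,u1);e2,d2=ray(f2,u2)
    A=np.stack([d1,-d2],1);s=np.linalg.lstsq(A,e2-e1,rcond=None)[0]
    a=e1+s[0]*d1;b=e2+s[1]*d2
    return (a+b)/2,np.linalg.norm(a-b)
E
python3 - <<'E'
from h import *
F={n:grab(n) for n in("scene","top")}
Z=dict(tapper=.05,cradle=0,sled=.008,sled_push=.041,sled_nose=.038,bed=0,hood=0,hood_mouth=.038,caps_tray=0,sealant_jar=0,wipe_bottle=0,driver=0,gauge_block=0)
for k,z in Z.items():
    for n in F:
        for r in spotter.tip_of(n,k)[:3]: print(k,n,round(r["conf"],2),np.round(r["at"],1),np.round(at_z(F[n],r["at"],z),4))
print(arm.get_state()["t"])
t=F["top"]["pixels"]
cv2.imwrite("pics/t1.png",cv2.resize(t[90:250,140:310],None,fx=3.5,fy=3.5,interpolation=cv2.INTER_CUBIC))
s=F["scene"]["pixels"]
cv2.imwrite("pics/s1.png",cv2.resize(s[110:310,200:380],None,fx=3,fy=3,interpolation=cv2.INTER_CUBIC))
E
```

```text
tapper scene 0.52 [298.8 150.1] [0.4811 0.266  0.05  ]
cradle scene 0.96 [295.1 162.4] [0.479  0.2583 0.    ]
cradle scene 0.56 [341.2 242.3] [0.7861 0.1403 0.    ]
cradle top 0.95 [221.8 125.3] [0.7838 0.1332 0.    ]
cradle top 0.92 [178.6 212.8] [0.4898 0.2629 0.    ]
sled scene 0.89 [243.7 222. ] [ 0.5733 -0.0268  0.008 ]
sled top 0.93 [268.2 181.7] [ 0.5881 -0.0194  0.008 ]
sled_push scene 0.66 [236.8 205. ] [ 0.5346 -0.0207  0.041 ]
sled_push top 0.71 [271.3 196.1] [ 0.5344 -0.0275  0.041 ]
sled_nose scene 0.55 [270.1 258. ] [ 0.7223 -0.0598  0.038 ]
sled_nose top 0.67 [280.  140.4] [ 0.7159 -0.0571  0.038 ]
sled_nose top 0.16 [179.4 213.5] [0.4816 0.2516 0.038 ]
bed scene 0.92 [252.4 241.7] [ 0.6358 -0.0461  0.    ]
bed top 0.93 [276.4 164.6] [ 0.6472 -0.0467  0.    ]
hood scene 0.95 [274.2 270.2] [ 0.7388 -0.058   0.    ]
hood scene 0.88 [142.6 189.6] [ 0.281  -0.1859  0.    ]
hood top 0.67 [321.4 280.1] [ 0.2838 -0.1777  0.    ]
hood top 0.65 [277.9 136.5] [ 0.744 -0.053  0.   ]
hood top 0.44 [173.6 213.3] [0.4882 0.2785 0.    ]
hood_mouth scene 0.76 [139.6 178.6] [ 0.2718 -0.1826  0.038 ]
hood_mouth scene 0.58 [273.7 261.7] [ 0.736  -0.0599  0.038 ]
hood_mouth top 0.67 [278.3 134. ] [ 0.7375 -0.052   0.038 ]
hood_mouth top 0.35 [174.9 217.1] [0.4706 0.2647 0.038 ]
caps_tray scene 0.88 [172.5 242.6] [ 0.5048 -0.2163  0.    ]
caps_tray top 0.6 [332.2 206.5] [ 0.5091 -0.2212  0.    ]
sealant_jar scene 0.77 [347.1 200.5] [0.6946 0.2663 0.    ]
sealant_jar top 0.72 [182.1 153.8] [0.6844 0.2607 0.    ]
wipe_bottle scene 0.67 [334.7 144.4] [0.4972 0.425  0.    ]
wipe_bottle top 0.76 [348.  152.2] [ 0.6892 -0.2816  0.    ]
driver scene 0.74 [333.8 143.4] [0.4917 0.4265 0.    ]
driver scene 0.35 [275.8 274.7] [ 0.7512 -0.0634  0.    ]
driver top 0.75 [126.2 210.6] [0.497  0.4281 0.    ]
gauge_block top 0.46 [147.5 167.6] [0.6377 0.3705 0.    ]
1.5
```

Run:
```python
from h import *
f=grab("wrist","pics/w0.png"); print(f["fx"],f["eye"],f["attitude"])
```

```text
341.9393153384503 [0.34051678 0.58989105 0.38464115] [ 2.83392145e+00  1.31536242e-03 -1.97317985e+00]
```

View pics/t1.png

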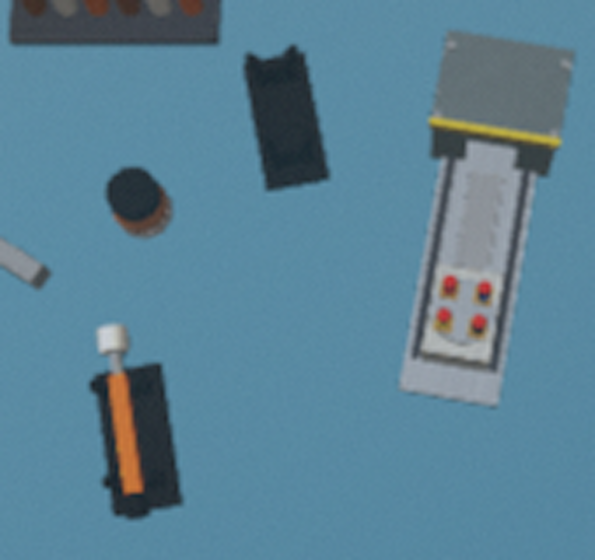

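View pics/s1.png

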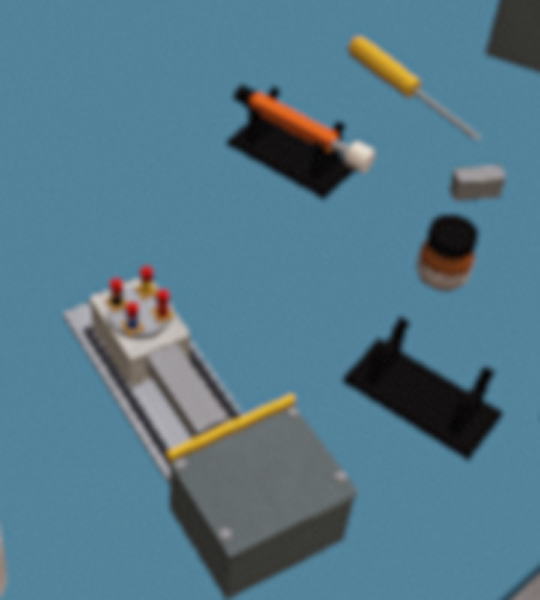

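View pics/w0.png

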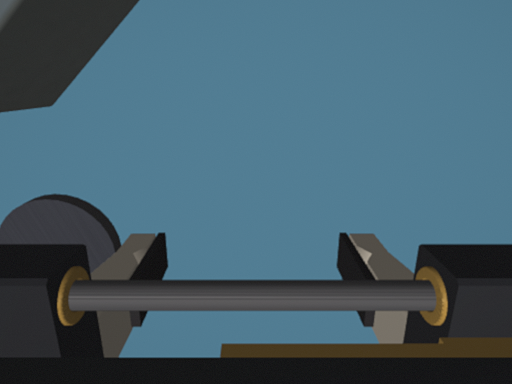

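Candidates for the cradle in the top view:
- (178,213): holds the tapper, about 0.55 m from the base.
- (222,125): empty, about 0.79 m from the base.

The one holding the tapper is nearest, so that is the cradle I want. For the hood, the grey one is at (283,115) and the brown one at (335,267) is not meant. The crops confirm both choices. Next I'll refine the axes.

Run:
```python
from h import *
F={n:grab(n) for n in("scene","top")}
def axis(mask,f,z):
    n,l,st,c=cv2.connectedComponentsWithStats(mask.astype(np.uint8)); 
    i=1+np.argmax(st[1:,4]); ys,xs=np.where(l==i); P=np.array([at_z(f,(x,y),z)[:2] for x,y in zip(xs,ys)])
    m=P.mean(0); u,s,vt=np.linalg.svd(P-m,full_matrices=False); d=vt[0]*np.sign(vt[0,0])
    t=(P-m)@d; return m,np.arctan2(d[1],d[0]),t.min(),t.max(),len(P),(m+d*(t.min()+t.max())/2)
for n,roi in(("top",(180,240,160,195)),("scene",(130,170,270,330))):
    f=F[n]; px=f["pixels"]; hsv=cv2.cvtColor(px,cv2.COLOR_BGR2HSV); m=(hsv[...,0]<14)&(hsv[...,1]>150)&(hsv[...,2]>120)
    mm=np.zeros_like(m); mm[roi[0]:roi[1],roi[2]:roi[3]]=m[roi[0]:roi[1],roi[2]:roi[3]]
    print(n,"orange",axis(mm,f,.058 if n=="top" else .054))
t=F["top"]["pixels"]
cv2.imwrite("pics/t2.png",cv2.resize(t[115:210,245:310],None,fx=6,fy=6,interpolation=cv2.INTER_CUBIC))
s=arm.get_state(); M=R.from_euler('xyz',s["ee_rot"]).as_matrix(); print("jaw z",M[:,2],"yaw of jaw",np.degrees(np.arctan2(M[1,2],M[0,2])),s["eef_pos"],s["t"])
```

```text
top orange (array([0.47804243, 0.25914616]), np.float64(0.19389935352090398), np.float64(-0.050265372229029714), np.float64(0.050847888599613124), 185, array([0.47832823, 0.25920228]))
scene orange (array([0.47711675, 0.26207562]), np.float64(0.17870057131413528), np.float64(-0.05462127298683364), np.float64(0.0512215327629508), 135, array([0.47544395, 0.26177347]))
jaw z [-3.91054626e-01 -9.20367469e-01 -2.08897424e-05] yaw of jaw -113.02013726677485 [0.26397488 0.62122855 0.24557282] 1.65
```

View pics/t2.png

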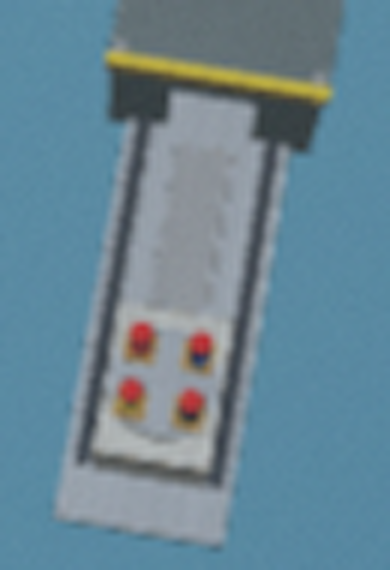

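Run:
```python
from h import *
f=grab("top")
c=lambda u,v:(u/6+245-.4,v/6+115-.4)
for a,b,z in (((57,517),(222,545),.008),((57,517),(127,125),.008),((222,545),(290,150),.008),((84,460),(141,122),.02),((217,482),(268,148),.02),((140,340),(200,350),.085),((130,392),(190,405),.085)):
    A=at_z(f,c(*a),z)[:2];B=at_z(f,c(*b),z)[:2]; d=B-A; print(A.round(4),B.round(4),((A+B)/2).round(4),np.linalg.norm(d).round(4),np.arctan2(d[1],d[0]).round(4))
```

```text
[0.5263 0.0255] [ 0.5113 -0.0608] [ 0.5188 -0.0177] 0.0876 -1.7434
[0.5263 0.0255] [ 0.7446 -0.0127] [0.6355 0.0064] 0.2216 -0.1732
[ 0.5113 -0.0608] [ 0.73   -0.1016] [ 0.6207 -0.0812] 0.2225 -0.1842
[0.5543 0.0113] [ 0.7416 -0.02  ] [ 0.6479 -0.0044] 0.1899 -0.1654
[ 0.5424 -0.0579] [ 0.7266 -0.0884] [ 0.6345 -0.0732] 0.1867 -0.1641
[ 0.6008 -0.0164] [ 0.5956 -0.0461] [ 0.5982 -0.0312] 0.0301 -1.7437
[ 0.5741 -0.0112] [ 0.5675 -0.0408] [ 0.5708 -0.026 ] 0.0303 -1.7925
```

Tapper is at (0.477, 0.260) with yaw about 10.7°, and the bed yaw is about −9.9°. The push face is near (0.545, −0.022). The bed origin I work out from the hood agrees with the rail start. Now I'll move above the tapper.

```bash
python3 -m handwheel '{"gripper":[1,1,1,1,1,1,1,1,1,1,1,1],"travel":[[0.426,-0.722,-0.2],[0.426,-0.722,-0.2],[0.426,-0.722,-0.2],[0.426,-0.722,-0.2],[0.426,-0.722,-0.2],[0.426,-0.722,-0.2],[0.426,-0.722,-0.2],[0.426,-0.722,-0.2],[0.426,-0.722,-0.2],[0.426,-0.722,-0.2],[0.426,-0.722,-0.2],[0.426,-0.722,-0.2]],"spin":[0.75,0.75,0.75,0.75,0.75,0.75,0.75,0.75,0.75,0.75,0.75,0.75]}' 20
python3 - <<'E'
from h import *
f=grab("wrist","pics/w1.png"); s=arm.get_state(); M=R.from_euler('xyz',s["ee_rot"]).as_matrix(); print("jaw",np.degrees(np.arctan2(M[1,2],M[0,2])),M[:,0],s["eef_pos"],s["force"],s["t"])
for z in(.05,): print(spotter.tip_of("wrist","tapper"))
px=f["pixels"];hsv=cv2.cvtColor(px,cv2.COLOR_BGR2HSV); m=(hsv[...,0]<14)&(hsv[...,1]>150)&(hsv[...,2]>100)
n,l,st,c=cv2.connectedComponentsWithStats(m.astype(np.uint8)); i=1+np.argmax(st[1:,4]);ys,xs=np.where(l==i)
P=np.array([at_z(f,(x,y),.056)[:2] for x,y in zip(xs[::7],ys[::7])]);mm=P.mean(0);d=np.linalg.svd(P-mm,full_matrices=False)[2][0];print(st[i],mm,np.degrees(np.arctan2(d[1],d[0])),np.ptp((P-mm)@d))
E
```

```text
t: 2.9
eef_pos: [0.477, 0.2609, 0.1459]
ee_rot: [2.126, 1.57, 0.743]
force: [-0.7, 0.4, -1.0]
width: 0.0879
jaw -79.21110582158742 [ 6.11057617e-04  6.03622517e-04 -9.99999631e-01] [0.47689404 0.2612018  0.14596702] [-0.361034   -0.68765788  0.72702279] 2.95
[{'at': [255.5, 202.0], 'conf': 0.62}]
[244 126  24 141 295] [0.49446223 0.25771147] -165.3210946732049 0.10547505422483915
```

View pics/w1.png

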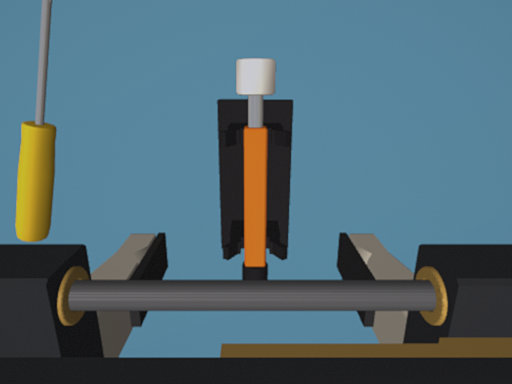

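Run:
```python
from h import *
f=grab("wrist");A=at_z(f,(256,127),.058);B=at_z(f,(255.5,266),.058);d=A-B;print(A,B,(A+B)/2,np.linalg.norm(d),np.degrees(np.arctan2(d[1],d[0])),f["cx"])
C=at_z(f,(255.5,202),.05);print(C)
```

```text
[0.5308855  0.26995362 0.058     ] [0.42948857 0.2506622  0.058     ] [0.48018703 0.26030791 0.058     ] 0.10321577665957897 10.772151881064248 251.9188078722626
[0.47663774 0.25972302 0.05      ]
```

The wrist view shows the handle upright between the fingers, from (256,127) to (255,266). It measures 103 mm long at 10.8°, which matches. Descend and grip.

```bash
python3 -m handwheel '{"gripper":[1,1,1,1,1,-1,-1,-1,-1,-1,-1],"travel":[[0.004,-0.002,-0.08],[0.004,-0.002,-0.14],[0.004,-0.002,-0.17],[0.004,-0.002,-0.188],[0.004,-0.002,-0.188],[0.004,-0.002,-0.188],[0.004,-0.002,-0.188],[0.004,-0.002,-0.188],[0.004,-0.002,-0.188],[0.004,-0.002,-0.188],[0.004,-0.002,-0.188]],"spin":[0,0,0,0,0,0,0,0,0,0,0]}' 30
```

```text
t: 4.15
eef_pos: [0.4791, 0.2592, 0.0518]
ee_rot: [2.251, 1.57, 0.868]
force: [-0.9, -0.8, -1.4]
width: 0.0451
```

```bash
python3 -m handwheel '{"gripper":[-1,-1,-1,-1,-1,-1,-1,-1],"travel":[[0,0,0],[0,0,0],[0,0,0],[0,0,0],[0,0,0],[0,0,0],[0,0,0],[0,0,0]],"spin":[0,0,0,0,0,0,0,0]}' 30
```

```text
t: 4.95
eef_pos: [0.479, 0.2592, 0.0515]
ee_rot: [-1.365, 1.571, -2.748]
force: [0.1, 0.0, -0.1]
width: 0.0157
```

```bash
python3 -m handwheel '{"gripper":[-1,-1,-1,-1,-1,-1,-1],"travel":[[0,0,0.02],[0,0,0.08],[0,0,0.14],[0,0,0.2],[0,0,0.2],[0,0,0.2],[0,0,0.2]],"spin":[0,0,0,0,0,0,0]}' 30
python3 - <<'E'
from h import *
f=grab("wrist","pics/w2.png");s=arm.get_state();print(s["eef_pos"],s["force"],s["width"],s["t"])
E
```

```text
t: 5.65
eef_pos: [0.4784, 0.2587, 0.1509]
ee_rot: [-1.184, 1.569, -2.568]
force: [-0.4, 0.4, -2.3]
width: 0.0156
[0.47834615 0.25865121 0.15064696] [ 0.25344201 -0.32246246 -1.42028922] 0.015626566497329117 5.7
```

View pics/w2.png

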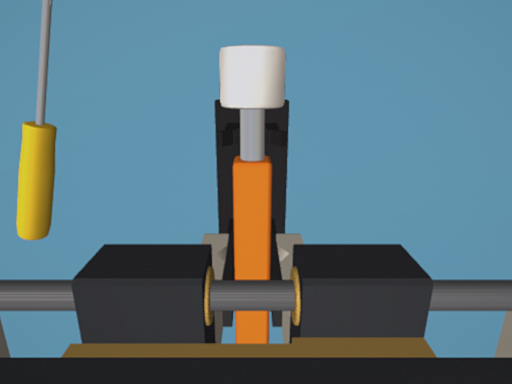

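The tapper is held straight, with the head at (252,76). Now carry it behind the sled, turned to the bed's direction.

```bash
python3 -m handwheel '{"gripper":[-1,-1,-1,-1,-1,-1,-1,-1,-1],"travel":[[-0.018,-0.087,0],[-0.036,-0.174,0],[-0.054,-0.26,0],[-0.072,-0.347,0],[-0.09,-0.434,0],[-0.108,-0.521,0],[-0.108,-0.521,0],[-0.108,-0.521,0],[-0.108,-0.521,0]],"spin":[-0.08,-0.16,-0.24,-0.32,-0.4,-0.46,-0.46,-0.46,-0.46]}' 30
python3 - <<'E'
from h import *
f=grab("wrist","pics/w3.png");s=arm.get_state();M=R.from_euler('xyz',s["ee_rot"]).as_matrix(); print("jaw",np.degrees(np.arctan2(M[1,2],M[0,2])),s["eef_pos"],s["force"],s["width"],s["t"])
print(spotter.tip_of("wrist","sled_push"),spotter.tip_of("wrist","sled"))
print(proj(f,(.545,-.0222,.041)),proj(f,(.545,-.0222,.052)))
E
```

```text
t: 6.6
eef_pos: [0.4252, -0.0009, 0.1513]
ee_rot: [-0.902, 1.57, -2.646]
force: [-0.4, -0.1, -1.1]
width: 0.0156
jaw -99.9127059436232 [ 0.42524362 -0.00063391  0.15127451] [ 0.07182105 -0.00150079 -0.83035358] 0.015913504540519936 6.65
[{'at': [251.1, 17.2], 'conf': 0.57}] []
[254.14245107  19.68579244] [254.23190583  16.69227645]
```

View pics/w3.png

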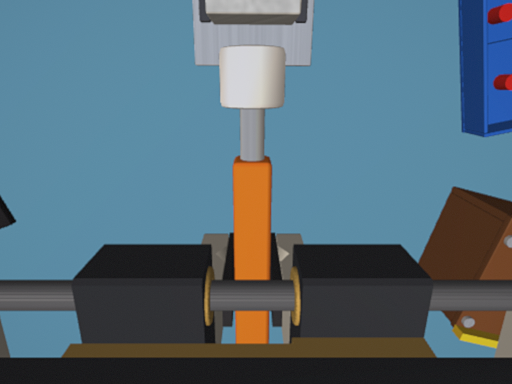

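Tapper axis is centred on the bed: column 252 against a bed centre at 253.5. The push point predicted from my measurement matches what the network reports to about 4 px. Lower it.

```bash
python3 -m handwheel '{"gripper":[-1,-1,-1,-1,-1,-1,-1],"travel":[[0,0,-0.08],[0,0,-0.16],[0,0,-0.2],[0,0,-0.212],[0,0,-0.212],[0,0,-0.212],[0,0,-0.212]],"spin":[0,0,0,0,0,0,0]}' 30
python3 - <<'E'
from h import *
f=grab("scene");g=grab("wrist","pics/w4.png");s=arm.get_state();M=R.from_euler('xyz',s["ee_rot"]).as_matrix(); print("jaw",np.degrees(np.arctan2(M[1,2],M[0,2])),s["eef_pos"],s["force"],s["width"],s["t"])
cv2.imwrite("pics/s2.png",cv2.resize(f["pixels"][130:310,160:340],None,fx=3,fy=3,interpolation=cv2.INTER_CUBIC))
F=[]
import time
for i in range(1): pass
E
```

```text
t: 7.45
eef_pos: [0.426, -0.0007, 0.0467]
ee_rot: [2.151, 1.568, 0.407]
force: [-1.0, 1.1, -1.1]
width: 0.0157
jaw -99.95964703807655 [ 0.42567976 -0.00093726  0.0465581 ] [ 0.30939995  0.38330542 -1.21037044] 0.016017696535194446 7.55
```

View pics/w4.png

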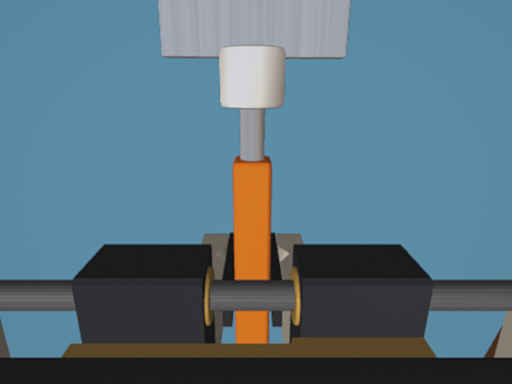

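View pics/s2.png

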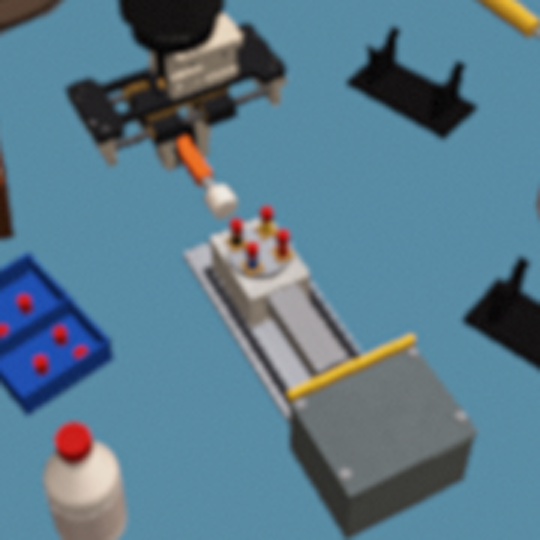

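Aligned and clear of the sled, with about a 25 mm gap. I'll take a force baseline, then approach.

```bash
cat > fm.py <<'E'
from h import *
import sys
d=np.array([.985,-.172,0])
n=int(sys.argv[1]) if len(sys.argv)>1 else 6
L=[]
for i in range(n):
    viewer.grab_frame("top"); s=arm.get_state(); L.append(s["force"])
L=np.array(L); p=s["eef_pos"]
print("Fd %.2f sd %.2f"%((L@d).mean(),(L@d).std()),"F",L.mean(0).round(2),"s(mm) %.2f"%((p-[.4257,-.0009,0])@d*1000),"lat %.2f"%((p-[.4257,-.0009,0])@[.172,.985,0]*1000),"z %.4f"%p[2],"w %.4f"%s["width"],"t",s["t"])
E
python3 fm.py 10
python3 -m handwheel '{"gripper":[-1,-1,-1,-1,-1,-1,-1,-1],"travel":[[0.0098,-0.0017,-0.002],[0.0197,-0.0034,-0.003],[0.0276,-0.0048,-0.003],[0.0315,-0.0055,-0.003],[0.0345,-0.006,-0.003],[0.0374,-0.0065,-0.003],[0.0394,-0.0069,-0.003],[0.0394,-0.0069,-0.003]],"spin":[0,0,0,0,0,0,0,0]}' 30
python3 fm.py 5
```

```text
Fd 0.33 sd 0.32 F [ 0.35  0.1  -1.42] s(mm) -0.66 lat -0.54 z 0.0456 w 0.0159 t 8.05
t: 8.85
eef_pos: [0.4448, -0.0047, 0.0441]
ee_rot: [1.722, 1.571, -0.023]
force: [-0.2, -0.2, -1.9]
width: 0.0157
Fd 0.16 sd 0.38 F [ 0.19  0.17 -1.44] s(mm) 19.28 lat -0.52 z 0.0441 w 0.0161 t 9.1
```

```bash
python3 -m handwheel '{"gripper":[-1,-1,-1,-1,-1,-1],"travel":[[0.003,-0.0005,0],[0.006,-0.001,0],[0.009,-0.0016,0],[0.012,-0.0021,0],[0.0148,-0.0026,0],[0.0148,-0.0026,0]],"spin":[0,0,0,0,0,0]}' 30
python3 fm.py 5
python3 -m handwheel '{"gripper":[-1,-1,-1,-1,-1,-1],"travel":[[0.003,-0.0005,0],[0.006,-0.001,0],[0.009,-0.0016,0],[0.012,-0.0021,0],[0.0148,-0.0026,0],[0.0148,-0.0026,0]],"spin":[0,0,0,0,0,0]}' 30
python3 fm.py 5
```

```text
t: 9.7
eef_pos: [0.4523, -0.0061, 0.044]
ee_rot: [1.624, 1.571, -0.121]
force: [-0.4, -0.1, -1.6]
width: 0.0158
Fd 0.23 sd 0.42 F [ 0.28  0.26 -1.42] s(mm) 26.80 lat -0.57 z 0.0440 w 0.0159 t 9.95
t: 10.55
eef_pos: [0.4596, -0.0074, 0.044]
ee_rot: [-0.614, 1.571, -2.359]
force: [-3.0, 0.8, -0.9]
width: 0.0156
Fd -2.11 sd 0.23 F [-2.2  -0.33 -1.27] s(mm) 34.54 lat -0.49 z 0.0441 w 0.0155 t 10.8
```

Contact is made at about 2.3 N. I'll take a quick look and then nudge on.

```bash
python3 -m handwheel '{"gripper":[-1,-1,-1,-1,-1,-1],"travel":[[0.003,-0.0005,0],[0.006,-0.001,0],[0.009,-0.0016,0],[0.012,-0.0021,0],[0.0157,-0.0028,0],[0.0197,-0.0034,0]],"spin":[0,0,0,0,0,0]}' 30
python3 fm.py 4
python3 - <<'E'
from h import *
f=grab("top");g=grab("wrist")
cv2.imwrite("pics/c5.png",np.hstack([cv2.resize(f["pixels"][90:240,220:340],(480,600),interpolation=cv2.INTER_CUBIC)]))
cv2.imwrite("pics/w5.png",g["pixels"])
E
```

```text
t: 11.4
eef_pos: [0.4695, -0.009, 0.0441]
ee_rot: [-1.905, 1.571, 2.634]
force: [-3.4, -0.4, -0.5]
width: 0.0159
Fd -2.06 sd 0.54 F [-2.01  0.49 -1.8 ] s(mm) 44.92 lat -0.33 z 0.0442 w 0.0162 t 11.6
```

View pics/w5.png

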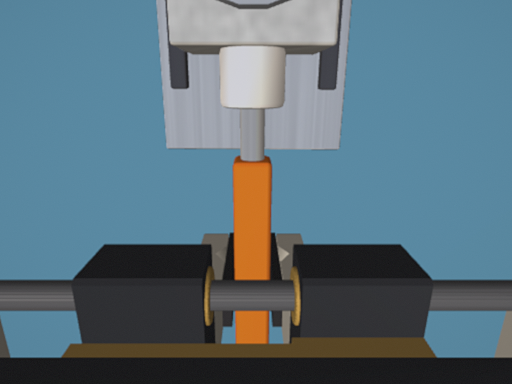

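View pics/c5.png

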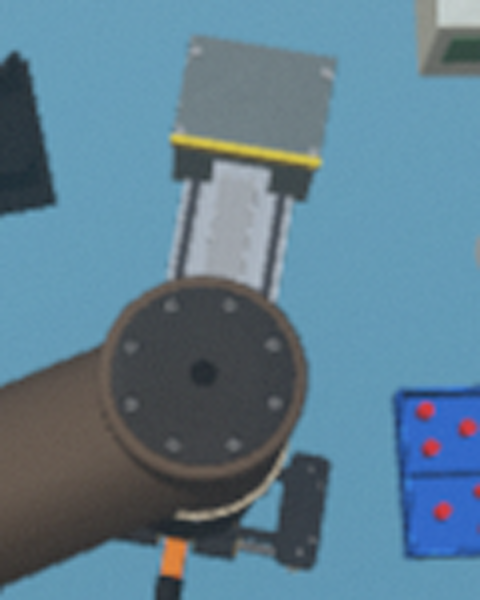

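The head at (252,75) sits squarely on the sled's rear face and the sled lies straight between the rails. Nose is about 90 mm ahead of the bed origin, so the stop is at least another ~35 mm away. Advance 24 mm.

```bash
python3 -m handwheel '{"gripper":[-1,-1,-1,-1,-1,-1,-1,-1],"travel":[[0.0059,-0.001,0],[0.0118,-0.0021,0],[0.0177,-0.0031,0],[0.0236,-0.0041,0],[0.0295,-0.0052,0],[0.0354,-0.0062,0],[0.0414,-0.0072,0],[0.0473,-0.0083,0]],"spin":[0,0,0,0,0,0,0,0]}' 30
python3 fm.py 6
```

```text
t: 12.5
eef_pos: [0.4932, -0.0132, 0.044]
ee_rot: [-1.318, 1.571, -3.063]
force: [-4.2, 0.8, -0.7]
width: 0.0161
Fd -0.96 sd 1.05 F [-0.96  0.07 -1.3 ] s(mm) 69.14 lat -0.19 z 0.0443 w 0.0160 t 12.8
```

```bash
python3 -m handwheel '{"gripper":[-1,-1,-1],"travel":[[0.002,-0.0003,0],[0.0039,-0.0007,0],[0.0059,-0.001,0]],"spin":[0,0,0]}' 30 | grep -E "force|eef"
python3 fm.py 5
python3 -m handwheel '{"gripper":[-1,-1,-1],"travel":[[0.002,-0.0003,0],[0.0039,-0.0007,0],[0.0059,-0.001,0]],"spin":[0,0,0]}' 30 | grep -E "force|eef"
python3 fm.py 5
python3 -m handwheel '{"gripper":[-1,-1,-1],"travel":[[0.002,-0.0003,0],[0.0039,-0.0007,0],[0.0059,-0.001,0]],"spin":[0,0,0]}' 30 | grep -E "force|eef"
python3 fm.py 5
```

```text
eef_pos: [0.4954, -0.0138, 0.044]
force: [-4.7, 0.7, 0.0]
Fd -4.65 sd 0.52 F [-4.61  0.61  0.21] s(mm) 71.15 lat -0.65 z 0.0440 w 0.0155 t 13.35
eef_pos: [0.4989, -0.0142, 0.044]
force: [-4.6, 0.7, 0.2]
Fd -3.37 sd 0.14 F [-3.36  0.38 -0.08] s(mm) 74.62 lat -0.46 z 0.0441 w 0.0158 t 13.9
eef_pos: [0.5018, -0.0147, 0.044]
force: [-4.3, 0.8, 0.5]
Fd -3.32 sd 0.63 F [-3.38 -0.06 -0.17] s(mm) 77.55 lat -0.43 z 0.0441 w 0.0155 t 14.45
```

```bash
python3 -m handwheel '{"gripper":[-1,-1,-1],"travel":[[0.002,-0.0003,0],[0.0039,-0.0007,0],[0.0059,-0.001,0]],"spin":[0,0,0]}' 30 | grep -E "force|eef"
python3 fm.py 5
python3 -m handwheel '{"gripper":[-1,-1,-1],"travel":[[0.002,-0.0003,0],[0.0039,-0.0007,0],[0.0059,-0.001,0]],"spin":[0,0,0]}' 30 | grep -E "force|eef"
python3 fm.py 5
```

```text
eef_pos: [0.5048, -0.0152, 0.044]
force: [-3.2, 1.0, -0.8]
Fd -3.16 sd 0.77 F [-3.15  0.33  0.31] s(mm) 80.54 lat -0.42 z 0.0441 w 0.0160 t 15.0
eef_pos: [0.5078, -0.0157, 0.0441]
force: [-4.2, 0.2, -0.6]
Fd -3.57 sd 0.44 F [-3.57  0.32  0.03] s(mm) 83.54 lat -0.41 z 0.0441 w 0.0155 t 15.55
```

```bash
python3 -m handwheel '{"gripper":[-1,-1,-1],"travel":[[0.002,-0.0003,0],[0.0039,-0.0007,0],[0.0059,-0.001,0]],"spin":[0,0,0]}' 30 | grep -E "force|eef"
python3 fm.py 5
```

```text
eef_pos: [0.5107, -0.0162, 0.044]
force: [-4.3, 0.7, -0.2]
Fd -3.22 sd 0.25 F [-3.23  0.24 -0.12] s(mm) 86.54 lat -0.38 z 0.0441 w 0.0159 t 16.1
```

Steady sliding force of 3.2–3.6 N, so no stop yet.

```bash
python3 -m handwheel '{"gripper":[-1,-1,-1],"travel":[[0.002,-0.0003,0],[0.0039,-0.0007,0],[0.0059,-0.001,0]],"spin":[0,0,0]}' 30 | grep -E "force|eef"
python3 fm.py 5
```

```text
eef_pos: [0.5136, -0.0167, 0.044]
force: [-4.2, 0.7, 0.5]
Fd -3.46 sd 0.51 F [-3.47  0.24 -0.23] s(mm) 89.52 lat -0.38 z 0.0441 w 0.0158 t 16.65
```

```bash
python3 -m handwheel '{"gripper":[-1,-1,-1],"travel":[[0.002,-0.0003,0],[0.0039,-0.0007,0],[0.0059,-0.001,0]],"spin":[0,0,0]}' 30 | grep -E "force|eef"
python3 fm.py 5
```

```text
eef_pos: [0.5166, -0.0172, 0.044]
force: [-4.0, 0.5, -0.4]
Fd -3.94 sd 0.41 F [-3.95  0.32 -0.02] s(mm) 92.55 lat -0.34 z 0.0441 w 0.0158 t 17.2
```

```bash
python3 -m handwheel '{"gripper":[-1,-1],"travel":[[0.002,-0.0003,0],[0.0039,-0.0007,0]],"spin":[0,0]}' 30 | grep -E "force|eef"
python3 fm.py 6
```

```text
eef_pos: [0.5184, -0.0176, 0.044]
force: [-4.8, 1.9, -0.6]
Fd -3.58 sd 0.25 F [-3.58  0.32  0.13] s(mm) 94.43 lat -0.39 z 0.0441 w 0.0157 t 17.7
```

```bash
python3 -m handwheel '{"gripper":[-1,-1],"travel":[[0.002,-0.0003,0],[0.0039,-0.0007,0]],"spin":[0,0]}' 30 | grep -E "force|eef"
python3 fm.py 6
```

```text
eef_pos: [0.5204, -0.0179, 0.044]
force: [-3.9, 1.2, 0.1]
Fd -3.64 sd 0.22 F [-3.64  0.34  0.23] s(mm) 96.43 lat -0.38 z 0.0441 w 0.0156 t 18.2
```

```bash
python3 -m handwheel '{"gripper":[-1,-1],"travel":[[0.002,-0.0003,0],[0.0039,-0.0007,0]],"spin":[0,0]}' 30 | grep -E "force|eef"
python3 fm.py 6
```

```text
eef_pos: [0.5224, -0.0183, 0.044]
force: [-4.3, 0.5, 0.8]
Fd -3.57 sd 0.49 F [-3.54  0.49  0.2 ] s(mm) 98.42 lat -0.39 z 0.0441 w 0.0156 t 18.7
```

```bash
python3 -m handwheel '{"gripper":[-1,-1],"travel":[[0.002,-0.0003,0],[0.0039,-0.0007,0]],"spin":[0,0]}' 30 | grep -E "force|eef"
python3 fm.py 6
```

```text
eef_pos: [0.5243, -0.0186, 0.0441]
force: [-4.3, -0.1, 0.1]
Fd -3.41 sd 0.35 F [-3.36  0.54 -0.02] s(mm) 100.36 lat -0.43 z 0.0441 w 0.0156 t 19.2
```

```bash
python3 -m handwheel '{"gripper":[-1,-1],"travel":[[0.002,-0.0003,0],[0.0039,-0.0007,0]],"spin":[0,0]}' 30 | grep -E "force|eef"
python3 fm.py 6
```

```text
eef_pos: [0.5257, -0.019, 0.0439]
force: [-6.8, 1.9, 1.5]
Fd -5.93 sd 0.38 F [-5.78  1.36  0.72] s(mm) 101.68 lat -0.62 z 0.0439 w 0.0159 t 19.7
```

Resistance jumped from 3.5 to 5.9 N, so that is the stop. One more millimetre will confirm the spring.

```bash
python3 -m handwheel '{"gripper":[-1,-1],"travel":[[0.001,-0.0002,0],[0.002,-0.0003,0]],"spin":[0,0]}' 30 | grep -E "force|eef"
python3 fm.py 8
```

```text
eef_pos: [0.5262, -0.0192, 0.0438]
force: [-7.8, 2.5, 2.8]
Fd -7.66 sd 0.40 F [-7.38  2.23  2.1 ] s(mm) 102.17 lat -0.76 z 0.0438 w 0.0159 t 20.3
```

It rises about 1.7 N/mm, which confirms the sprung stop at roughly 4 N. Back off slowly and check.

```bash
python3 -m handwheel '{"gripper":[-1,-1,-1,-1,-1,-1,-1,-1],"travel":[[-0.002,0.0003,0],[-0.0039,0.0007,0],[-0.0079,0.0014,0],[-0.0158,0.0027,0],[-0.0276,0.0048,0],[-0.0433,0.0076,0],[-0.0591,0.0103,0],[-0.0591,0.0103,0]],"spin":[0,0,0,0,0,0,0,0]}' 30
python3 fm.py 4
python3 - <<'E'
from h import *
grab("wrist","pics/w6.png")
E
```

```text
t: 21.1
eef_pos: [0.4963, -0.0139, 0.0441]
ee_rot: [-1.383, 1.57, -3.128]
force: [-0.2, -0.4, -0.3]
width: 0.0158
Fd 0.06 sd 0.28 F [-0.01 -0.44 -1.53] s(mm) 73.61 lat -0.23 z 0.0442 w 0.0156 t 21.3
```

View pics/w6.png

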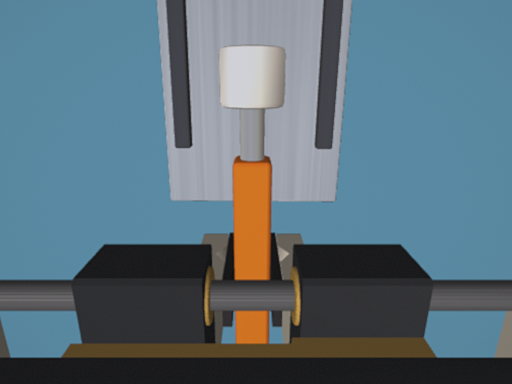

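The sled stayed put, and the head is at the same pixel as before, so nothing slipped in the grip. Lift and return to above the cradle.

```bash
python3 -m handwheel '{"gripper":[-1,-1,-1,-1,-1,-1,-1,-1,-1,-1,-1,-1],"travel":[[0,0,0.08],[0,0,0.16],[0,0,0.21],[-0.006,0.09,0.21],[-0.012,0.18,0.21],[-0.018,0.27,0.21],[-0.024,0.36,0.21],[-0.03,0.45,0.21],[-0.034,0.52,0.21],[-0.0346,0.546,0.21],[-0.0346,0.546,0.21],[-0.0346,0.546,0.21]],"spin":[0,0,0,0.08,0.16,0.24,0.32,0.4,0.46,0.46,0.46,0.46]}' 30
python3 - <<'E'
from h import *
g=grab("wrist","pics/w7.png");f=grab("top"); cv2.imwrite("pics/t7.png",cv2.resize(f["pixels"][90:250,140:310],None,fx=3.5,fy=3.5,interpolation=cv2.INTER_CUBIC))
s=arm.get_state();M=R.from_euler('xyz',s["ee_rot"]).as_matrix(); print("jaw",np.degrees(np.arctan2(M[1,2],M[0,2])),s["eef_pos"],s["t"])
E
```

```text
t: 22.55
eef_pos: [0.4803, 0.2586, 0.1487]
ee_rot: [-1.014, 1.57, -2.398]
force: [0.1, 0.3, -0.9]
width: 0.0159
jaw -79.34788637702655 [0.4804289  0.25791543 0.14891528] 22.65
```

View pics/w7.png

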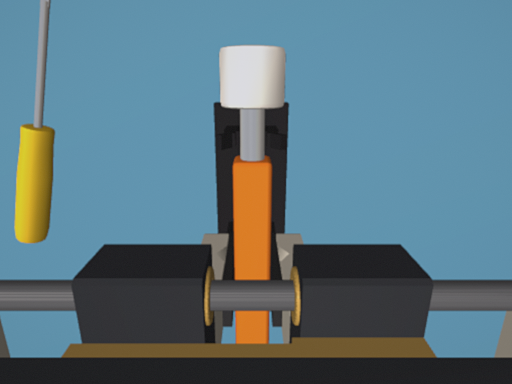

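View pics/t7.png

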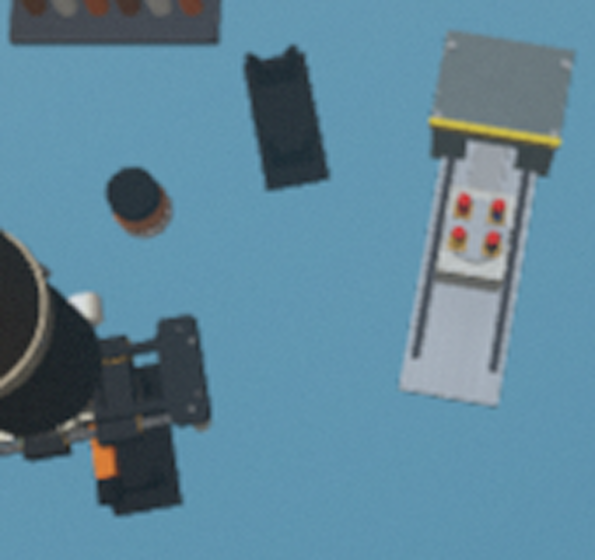

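The sled is straight, its block short of the hood, and the cradle sits under the tapper as before (w7 matches w2). Lower it in.

```bash
python3 -m handwheel '{"gripper":[-1,-1,-1,-1,-1,-1,-1],"travel":[[-0.002,0.002,-0.08],[-0.002,0.002,-0.14],[-0.002,0.002,-0.17],[-0.002,0.002,-0.184],[-0.002,0.002,-0.192],[-0.002,0.002,-0.194],[-0.002,0.002,-0.194]],"spin":[0,0,0,0,0,0,0]}' 30
python3 fm.py 4
```

```text
t: 23.35
eef_pos: [0.48, 0.2603, 0.0528]
ee_rot: [2.152, 1.569, 0.768]
force: [-0.7, 0.3, -1.3]
width: 0.0157
Fd -0.00 sd 0.58 F [ 0.04  0.26 -1.14] s(mm) 8.30 lat 266.64 z 0.0528 w 0.0158 t 23.55
```

```bash
python3 -m handwheel '{"gripper":[-1,-1,1,1,1,1,1,1,1,1,1,1,1,1,1],"travel":[[-0.001,-0.001,-0.002],[-0.001,-0.001,-0.002],[-0.001,-0.001,-0.002],[-0.001,-0.001,-0.002],[-0.001,-0.001,-0.002],[-0.001,-0.001,-0.002],[-0.001,-0.001,-0.002],[-0.001,-0.001,-0.002],[-0.001,-0.001,-0.002],[-0.001,-0.001,-0.002],[-0.001,-0.001,-0.002],[-0.001,-0.001,-0.002],[-0.001,-0.001,-0.002],[-0.001,-0.001,-0.002],[-0.001,-0.001,-0.002]],"spin":[0,0,0,0,0,0,0,0,0,0,0,0,0,0,0]}' 30
```

```text
t: 25.05
eef_pos: [0.479, 0.2596, 0.0511]
ee_rot: [-0.798, 1.571, -2.181]
force: [-0.0, 1.4, -0.4]
width: 0.0879
```

Fingers fully open. Rise straight up and check from the wrist.

```bash
python3 -m handwheel '{"gripper":[1,1,1,1,1,1],"travel":[[0,0,0.03],[0,0,0.1],[0,0,0.18],[0,0,0.19],[0,0,0.19],[0,0,0.19]],"spin":[0,0,0,0,0,0]}' 30
python3 - <<'E'
from h import *
f=grab("wrist","pics/w8.png")
A=at_z(f,(256,127),.058);B=at_z(f,(255.5,266),.058)
g=grab("scene");cv2.imwrite("pics/s8.png",cv2.resize(g["pixels"][110:310,200:380],None,fx=3,fy=3,interpolation=cv2.INTER_CUBIC))
E
```

```text
t: 25.65
eef_pos: [0.4785, 0.2592, 0.1453]
ee_rot: [-1.331, 1.57, -2.715]
force: [-0.3, -0.5, -0.4]
width: 0.0877
```

View pics/w8.png

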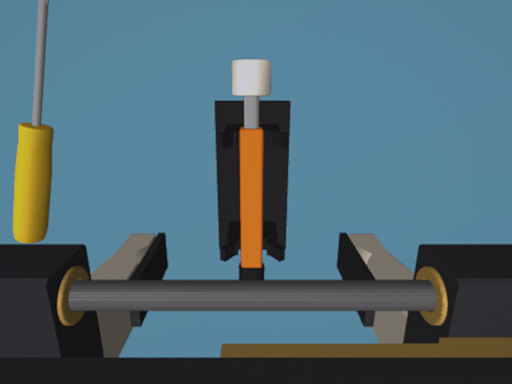

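View pics/s8.png

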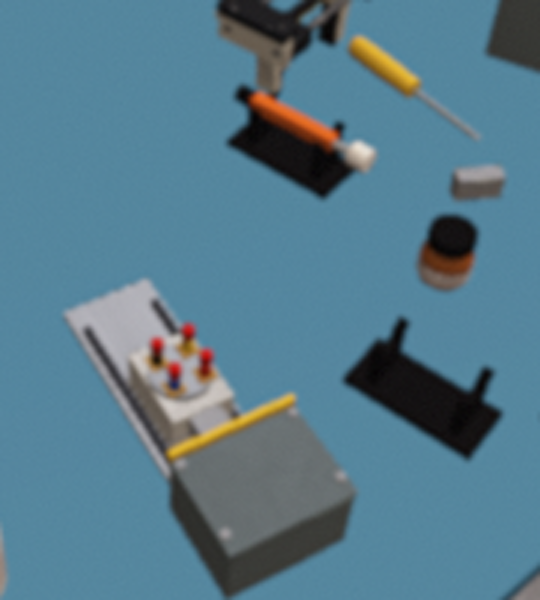

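The tapper is back in both forks, with the same appearance as at the start: handle from (252,127) to (251,267), head leading. The sled is straight, nose in the hood. Handing in.

```bash
python3 -c "
from station import arm
print(arm.job_done(), arm.get_state()['t'])"
```

```text
the job is handed in; nothing more can be done
the job is handed in; nothing more can be done
```

I took the tapper from the cradle nearest the base and nudged the sled about 70 mm until its nose met the hidden stop. The tapper is back in its cradle and the job was handed in at about 26 s; no verdict is reported.

- **Stop:** after steady sliding at about 3.5 N, the push rose to 5.9 N. One further 1 mm step brought it to 7.7 N. That puts roughly 4 N on the stop, and the tapper's push stayed well under 20 N in every reading.
- **Sled:** after I backed off, the pictures show it straight between the rails with its nose in the hood. Whether it is still pressing cannot be measured once the tapper has left. I infer it is, because the measured friction (about 3.5 N) should hold nearly all of that push.
- **Tapper:** the last pictures show it in both slots, head the right way, within about 1–2 mm of where it started.
- **Other checks:** the gripper is open and clear, about 95 mm above the tapper. The other objects in the last views look unmoved; I did not measure them again. The first network reports for the sled's position differed by up to 15 mm between cameras, so I relied on the bed and rail edges and on contact instead.

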